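# Unload the drilled spool from the angle vise and put it on its spindle

## Robot

A 6-joint arm with a two-finger parallel gripper is mounted at the origin on the work surface. World frame = base frame: x ahead of the robot, y to its left, z up, the work surface at z = 0. Lengths are in m, angles in degrees, forces in N, time in s.
With the tool pointing down it reaches from about 0.3 to 0.75 m from the base axis. Payload 8.5 kg.
Tool frame: the origin (TCP) lies midway between the tips of the shut fingers; the grasp point (between the pads) lies 19 mm behind it (env.grasp_offset is the distance from the TCP to the grasp point, in m); z points along the fingers, y is the line along which they close (so a half turn about z gives the same grasp; the last joint's range is limited). The gripper opens to 85 mm and grips with 20 to 120 N. Pads are 22 mm wide; open, the fingers measure 114 mm over their backs; the gripper's body (76 mm by 85 mm) begins 54 mm behind the grasp point. The pads swing forward as they close: fully open they stand 13 mm farther back than shut.
Start: joints at [64.269, 21.807, 74.336, -0, 83.858, -12.336], TCP at [0.127, 0.535, 0.231] pointing down, gripper open.
Joint ranges: [-178.18, 178.18], [-50.72, 133.34], [12.68, 142.11], [-81.47, 261.47], [9.98, 163.14], [-165.26, 165.26]. Speed limits (degrees/s): [136.94, 136.94, 180, 180, 180, 180].

## Interface

Orientations are given as a 3x3 rotation matrix whose columns are the frame's x, y, z axes.
In Python, from rig import env gives the robot as it stands.
- The arm moves only by the tool servo_tool, never from a script. Its argument "deltas" is text: rows parted by semicolons, each of 7 numbers parted by spaces: the opening, from 0 (shut) to 1 (fully open), then the shift along the tool's x, y, z in mm, then the turn, a rotation vector about the tool's x, y, z in rad. A call has 1 to 8 rows; each row shifts and turns the commanded pose from where the row before left it, along the tool's axes as they then stand; what a row does not reach is not made up. A row lasts 1/12 s, in which the tool goes at most 41.7 mm and 7.16 degrees, less where a joint would pass 70% of its speed; a pose out of reach is approached as far as the arm can. A call is refused whole if a number of a shift passes 41.7 or a number of a turn 0.125, either way. A call with a gripper value outside its range is refused whole. The fingers move at their own pace and stop on an object; "newtons" is the grip in N (left out, the last holds). Time passes only in rows, so rows that do not move let the fingers close. It gives the time, the measured TCP pose, the force, the opening and the grip force at its end, in the units of the state.
- env.observe(): the state, without advancing time (a new reading comes with each control period).
- env.get_image(name): name is "side" or "top"; returns a dict with "img" (420x560x3 uint8, red, green, blue), "depth" (420x560 float32, m along the optical axis (not along the pixel's ray), 0 where there is no reading), "camera_matrix" (3x3 intrinsics, pixels), "world_to_cam" (4x4, takes a point from world to camera coordinates). Camera axes: x right, y down, z forward; pixel columns grow to the right and rows downward; lengths in m; the calibration is good to about 2 mm. A picture is of the moment at which its call begins.
- env.close_job(): hands the job in; it is judged then, once.
Trained networks look in a picture, given as the dict that the camera call returned (one of the last four; its "shot" number tells which), for a name from the list of things; names that differ only in an ending like _2 or _b are one class to them, and where a whole thing is asked for, a point or a joint stands for the part that bears it (a point fixed in the world has none). Each returns a list of dicts, best first, with "conf" (0 to 1); they miss things now and then, are a little off and sometimes report something else, mostly with a low value. They report only what shows in the picture. A call takes as long as a camera call. They do not tell look-alikes from the thing itself.
- env.spot_in(name, picture): "bbox" ([centre column, centre row, width, height] in pixels, round what is visible of it).
- env.spot_point(name, picture): "uv" ([column, row] in pixels: a listed point, or the origin of a listed thing).
The state is a dict: "time_s": time; "q": joint angles; "qvel": joint speeds; "joint_efforts": joint torques, N m; "position": TCP position; "tool_rot": TCP orientation; "ft_force": force on the tool from outside, world axes, zero at the start; "wrist_torque": the same for the moment, N m; "grip_width": finger opening in m; "gripper_force": force on a finger pad.
Only numpy, scipy, OpenCV 4.12 (cv2) and the standard library are available. Lean on these libraries where they do the work, as an engineer would, in place of code of your own. Each camera call takes 0.05 s, during which the arm holds its last target. There are 200 camera calls.

## Task

The spool in the tilted vise has been drilled. Slide the vise's moving jaw well back up the bed and leave it open, then lift the spool out and slip it, the same way up, over the bare upright spindle, lowering it (not dropping it) all the way down until it sits flat on the stand's base. Leave the finished spool on the other stand, the cup, the brush and the card box where they are.

Things in the scene. Friction and masses are not known exactly. Their poses are not given: they have to be found in the camera images.
- vise: Grey cast-iron tilting drill-press vise bolted to the bench, 235 mm long, 166 mm wide over its ears. Origin: centre of its underside; x runs level along it, z up. Its steel bed rises towards +x at 30 degrees. Fixed jaw at the low (-x) end: 120 mm wide, 30 thick, 34 high above the bed. At the upper end an end block, 70 mm wide, 36 high, carries the screw, which slides freely with the jaw.
- jaw (a joint): Travel of the moving jaw in m: 0 = shut on the spool; grows as the jaw slides up the bed away from the spool, to a stop at 0.055. The screw's quick-release lever is already thrown up, so nothing has to be unscrewed; the jaw has stiff drag (about 13 N to push it up the slope) and stays where it is left.
- jaw_top (a point): Middle of the moving jaw's top face, 34 mm above the bed. Tilted with the bed: x points up the slope (opening direction), y across the vise, z square out of the bed. The jaw is a block 120 mm wide (y), 34 thick (x), 34 high. Its ends beyond y = +/-30 mm are clear of spool and screw, and can be pinched across the 34 mm. Fixed jaw's face is 72 mm down the slope when shut; end block 73 mm up it.
- t_bar (a point): Middle of the screw's T-bar handle (9 mm thick, 116 mm long along y), 157 mm up the slope from jaw_top and 18 mm above the plane of the bed; it moves with the jaw. Axes as jaw_top. A 17 mm thick screw on the middle line joins it to the jaw's back.
- spool: The drilled wooden spool, standing on end on the sloping bed between the jaws, so leaning 30 degrees: 64 mm high, flanges 56 mm diameter and 12 thick at both ends, barrel 32 mm, bore 18 mm right through, about 90 g. Origin: centre of its underside, z along its axis. The upper flange (52 to 64 mm along z) stands clear above the jaws. With the jaw open it stays leaning against the fixed jaw.
- bare_stand: The empty spool stand, fixed to the bench: dark wooden disc 90 mm diameter with a flat seat (44 mm diameter) 22 mm above the bench and an upright light wooden spindle, 14 mm diameter, its last 8 mm tapering to 7 mm, its tip 102 mm above the bench. Origin: centre of the underside, z up. A seated spool has its origin on the axis, 22 mm above the bench.
- bare_stand_tip (a point): Tip of the bare spindle, 102 mm above the bench.
- full_stand: An identical stand, fixed, with a finished spool already on its spindle. Origin: centre of the underside.
- done_spool: The finished spool on the other stand, same size as the drilled one. Origin: centre of its underside. To be left alone.
- card_box: White card box 75 x 215 x 45 mm with its brown lid standing open (to 110 mm high) along its +x side. Origin: centre of its underside. To be left alone.
- brush: Flat paint brush with a wooden handle, about 200 mm long, lying on the bench. Origin: its underside. To be left alone.
- cup: Clear plastic cup, 68 mm across and 45 mm high. Origin: centre of its underside. To be left alone.
Things that resemble listed ones, but are neither listed nor needed, are in the scene too. Leave any blue or pink look-alike of the bare_stand alone.

How it is judged (in metres and radians):
On the way, in this order (a step that is already met when the one before it is completed fails the run):
1. the moving jaw is slid back at least 15 mm with the spool still standing in the vise (value of joint jaw above 0.015 m and distance of spool from where it was at the start of the episode below 0.015 m), for 0.2 s.
2. the spool is lifted out of the vise, at least 30 mm (z of spool in the frame of vise above 0.121 m and value of joint jaw above 0.015 m), for 0.2 s.
At the end, for the whole second after the job is handed in: The drilled spool is released and at rest on the bare stand: origin within 5 mm of the stand's axis and 18 to 25 mm above the bench (seated at 22), axis within 0.08 rad of vertical, the end that was uppermost in the vise still uppermost; the vise jaw is still open by at least 15 mm (horizontal distance between spool and bare_stand below 0.005 m and z of spool in the frame of bare_stand between 0.018 and 0.025 m and angle between spool's own z axis and vertical below 0.08 rad and linear speed of spool below 0.02 m/s and value of joint jaw above 0.015 m); the robot touches nothing.
It fails at once if the spool is dropped down the spindle (faster than 0.4 m/s once it is over the spindle) (horizontal distance between spool and bare_stand below 0.02 m and z of spool in the frame of bare_stand below 0.1 m and linear speed of spool above 0.4 m/s).
It fails at once if the finished spool on the other stand is moved by more than 15 mm (distance of done_spool from where it was at the start of the episode above 0.015 m).
It fails at once if the cup, the brush or the card box is moved by more than 30 mm (distance of any of cup, brush, card_box from where it was at the start of the episode above 0.03 m).
It also fails if it takes over 54 s, if anything falls off the work surface, if the arm or the gripper's body presses on something with over 40 N, if the wrist force passes 120 N, or if a joint passes its speed limit or range.

## Working session

There is one attempt and no reset: what is moved stays moved. The work goes in short steps, Python scripts to look and compute and a tool call to move; the robot and the scene stay as the last step left them, time stands still between calls to the robot, and variables do not carry over. Pictures are saved under pics/ and viewed, at most 10 in all, crops included, and the job is handed in when it is done.

Besides the shell and the picture viewer there is one more tool, called after "Call:" by a JSON object that holds its "op" and its "data". servo_tool: Moves the arm, as the interface text tells. Its arguments: {"type":"object","properties":{"deltas":{"type":"string"},"newtons":{"type":"number"}},"required":["deltas"]}

```bash
mkdir -p pics; ls; cat > h.py <<'E'
import numpy as np, cv2
from rig import env
def ray(p,uv):
    K=np.array(p["camera_matrix"]);T=np.linalg.inv(np.array(p["world_to_cam"]))
    d=T[:3,:3]@np.linalg.inv(K)@[uv[0],uv[1],1]; return T[:3,3],d
def at_z(p,uv,z):
    o,d=ray(p,uv); return o+d*(z-o[2])/d[2]
def at_depth(p,uv):
    u,v=int(round(uv[0])),int(round(uv[1])); w=p["depth"][max(v-1,0):v+2,max(u-1,0):u+2]; w=w[w>0]
    if not len(w): return None
    o,d=ray(p,uv); return o+d*np.median(w)
def cloud(p):
    z=p["depth"];v,u=np.nonzero(z>0);K=np.array(p["camera_matrix"]);T=np.linalg.inv(np.array(p["world_to_cam"]))
    d=np.linalg.inv(K)@np.vstack([u,v,np.ones(len(u))]); P=(T[:3,:3]@(d*z[v,u])).T+T[:3,3]
    return P,u,v
def proj(p,X):
    c=np.array(p["world_to_cam"])@np.append(X,1); q=np.array(p["camera_matrix"])@c[:3]; return q[:2]/q[2]
def save(p,n): cv2.imwrite("pics/"+n,p["img"][:,:,::-1])
E
python3 - <<'E'
from h import *
np.set_printoptions(precision=4,suppress=True)
for c in("side","top"):
    p=env.get_image(c); save(p,c+"0.png"); print(c,"cam at",np.linalg.inv(p["world_to_cam"])[:3,3])
    for n in("vise","jaw_top","t_bar","spool","bare_stand","bare_stand_tip","full_stand","done_spool","card_box","brush","cup"):
        for r in env.spot_point(n,p)[:3]: print(n,np.round(r["uv"],1),round(r["conf"],2),at_depth(p,r["uv"]))
s=env.observe(); print(s["time_s"],s["position"],s["tool_rot"],s["grip_width"])
E
```

```text
pics
side cam at [ 0.3131 -0.6332  0.8472]
vise [333.4 288. ] 0.59 [ 0.5934 -0.2213  0.0873]
jaw_top [331.6 254.6] 0.69 [ 0.6129 -0.1661  0.1342]
t_bar [395.4 218. ] 0.76 [ 0.7545 -0.1817  0.214 ]
spool [325.7 272.3] 0.85 [ 0.5899 -0.1867  0.1045]
bare_stand [212.3 146.8] 0.94 [0.4892 0.4941 0.0197]
bare_stand [235.2 174.3] 0.75 [0.5205 0.3204 0.0195]
bare_stand [266.1 155.1] 0.72 [0.6481 0.3754 0.0198]
bare_stand_tip [190.6 160.8] 0.91 [ 0.4031  0.4733 -0.001 ]
bare_stand_tip [207.2 125.5] 0.91 [0.51   0.6615 0.0001]
bare_stand_tip [231.9 151.8] 0.67 [0.5224 0.335  0.1002]
full_stand [236.8 227.8] 0.86 [0.4544 0.0858 0.031 ]
full_stand [303.9 189.1] 0.53 [0.7067 0.1883 0.0002]
done_spool [237.5 222.4] 0.91 [0.4594 0.0903 0.0469]
done_spool [345.1 405.5] 0.29 [ 0.5161 -0.4341  0.0193]
card_box [345.9 405.6] 0.74 [ 0.5176 -0.4347  0.0187]
card_box [300.3 189.1] 0.61 [0.6783 0.1545 0.0394]
brush [344.7 406.7] 0.93 [ 0.5145 -0.4356  0.0183]
cup [231.8 273.6] 0.79 [ 0.3971 -0.057   0.0316]
top cam at [0.4158 0.0208 1.4974]
vise [339.4 193.7] 0.83 [ 0.6152 -0.1564  0.1383]
vise [262.  238
[... 306 characters left out ...]
53.2 232.5] 0.72 [0.4828 0.5038 0.0201]
bare_stand_tip [144.  227.8] 0.82 [0.495  0.5099 0.1006]
bare_stand_tip [178.8 181. ] 0.73 [0.6609 0.3992 0.0905]
bare_stand_tip [192.9 218.8] 0.68 [0.5344 0.3615 0.0191]
full_stand [261.7 240.8] 0.72 [0.4556 0.1056 0.0839]
full_stand [241.9 170.4] 0.23 [0.7188 0.1889 0.0023]
done_spool [263.2 238.7] 0.46 [0.463  0.1006 0.0826]
card_box [240.4 173.1] 0.71 [0.7087 0.1943 0.0014]
card_box [264.4 238.9] 0.42 [0.4623 0.0964 0.0825]
brush [408.  224.2] 0.64 [ 0.5236 -0.4198  0.0203]
cup [297.9 259.6] 0.74 [ 0.3912 -0.0225  0.0046]
1.2 [0.1274 0.535  0.2313] [[-0.9728  0.2317 -0.    ]
 [ 0.2317  0.9728 -0.    ]
 [-0.     -0.     -1.    ]] 0.08537590272384171
```

View pics/side0.png

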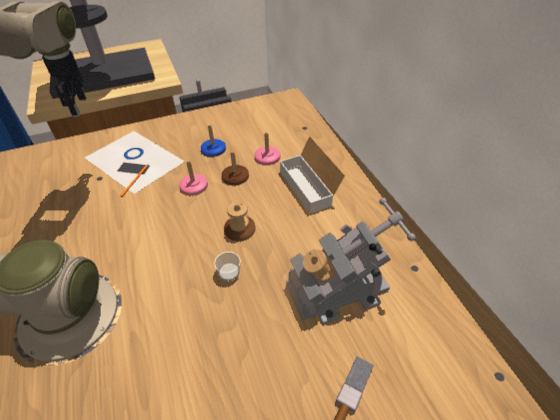

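View pics/top0.png

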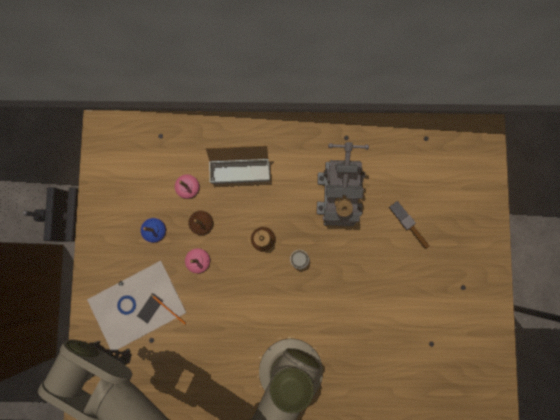

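The side view shows the dark-brown bare stand at (235,174), with pink and blue look-alikes around it. The finished spool is at (237,222) and the vise at (340,270) with the spool at (315,262). The top view puts the bare stand at (201,222) and the vise at (343,195). Next I'll fit the vise pose from depth.

```bash
python3 - <<'E'
from h import *
np.set_printoptions(precision=4,suppress=True)
P=[];C=[];pics=[]
for c in("side","top"):
    p=env.get_image(c); pics.append(p); X,u,v=cloud(p); P.append(X);C.append(p["img"][v,u])
    m=(np.hypot(X[:,0]-.525,X[:,1]-.325)<.09)&(X[:,2]>.012); m2=m&(X[:,2]<.03); 
    (cx,cy),r=cv2.minEnclosingCircle(X[m2][:,:2].astype(np.float32)); print(c,"disc",cx,cy,r,"tip zone",X[m&(X[:,2]>.07)].mean(0),(m&(X[:,2]>.07)).sum(), X[m][:,2].max())
P0=np.vstack(P);C0=np.vstack(C);src=np.repeat([0,1],[len(P[0]),len(P[1])])
m=(P0[:,0]>.45)&(P0[:,0]<.82)&(P0[:,1]>-.3)&(P0[:,1]<-.03)&(P0[:,2]>.01); P1=P0[m];C1=C0[m];s1=src[m]
np.savez("vise.npz",P=P1,C=C1,s=s1)
# T-bar: points beyond x>.74, z>.15
t=P1[(P1[:,0]>.735)&(P1[:,2]>.18)]; print("tbar n",len(t),t.mean(0),t.min(0),t.max(0))
d=np.linalg.svd(t-t.mean(0))[2][0]; print("tbar dir",d)
# height maps in bed coords, yaw 0
n=np.array([-.5,0,.866]);a=np.array([.866,0,.5])
out=[]
for k in(0,1):
    Q=P1[s1==k]; u=Q@a; v=Q[:,1]; w=Q@n; print(k,"u",u.min(),u.max(),"w",np.percentile(w,[1,5,25,50,75,95,99]))
    h,e=np.histogram(w,np.arange(-.42,-.1,.004)); print([(round(x,3),y) for x,y in zip(e,h) if y>60])
for p in pics:
    c=proj(p,[.61,-.165,.1]).astype(int); s=60; cr=p["img"][c[1]-s:c[1]+s,c[0]-70:c[0]+70]; out.append(cv2.resize(cr,None,fx=2.8,fy=2.8,interpolation=cv2.INTER_CUBIC))
cv2.imwrite("pics/crop.png",np.hstack(out)[:,:,::-1])
E
```

```text
side disc 0.5210810303688049 0.3326336741447449 0.04375344142317772 tip zone [0.5221 0.3316 0.0865] 36 0.10133699121324002
top disc 0.5235384702682495 0.33665674924850464 0.04451414942741394 tip zone [0.5231 0.3342 0.0919] 17 0.1010408144007362
tbar n 590 [ 0.7567 -0.1807  0.2089] [ 0.7351 -0.243   0.1886] [ 0.7749 -0.1103  0.2227]
tbar dir [-0.0217 -0.9997 -0.0059]
0 u 0.4530031734132969 0.7739309952484611 w [-0.3528 -0.3311 -0.2428 -0.2187 -0.1884 -0.1592 -0.1561]
[(np.float64(-0.344), np.int64(71)), (np.float64(-0.34), np.int64(61)), (np.float64(-0.336), np.int64(71)), (np.float64(-0.332), np.int64(105)), (np.float64(-0.328), np.int64(114)), (np.float64(-0.324), np.int64(74)), (np.float64(-0.276), np.int64(69)), (np.float64(-0.272), np.int64(92)), (np.float64(-0.256), np.int64(68)), (np.float64(-0.252), np.int64(168)), (np.float64(-0.248), np.int64(134)), (np.float64(-0.244), np.int64(82)), (np.float64(-0.24), np.int64(112)), (np.float64(-0.236), np.int64(110)), (np.float64(-0.232), np.int64(120)), (np.float64(-0.228), np.int64(137)), (np.float64(-0.224), np.int64(1010)), (np.floa
[... 270 characters left out ...]
.int64(440)), (np.float64(-0.188), np.int64(1082)), (np.float64(-0.184), np.int64(70)), (np.float64(-0.16), np.int64(321)), (np.float64(-0.156), np.int64(64))]
1 u 0.4546466104829319 0.7753754604221318 w [-0.3451 -0.3011 -0.2231 -0.2028 -0.1883 -0.1592 -0.1549]
[(np.float64(-0.228), np.int64(140)), (np.float64(-0.224), np.int64(345)), (np.float64(-0.22), np.int64(193)), (np.float64(-0.212), np.int64(71)), (np.float64(-0.208), np.int64(70)), (np.float64(-0.204), np.int64(123)), (np.float64(-0.2), np.int64(155)), (np.float64(-0.196), np.int64(171)), (np.float64(-0.192), np.int64(297)), (np.float64(-0.188), np.int64(320)), (np.float64(-0.184), np.int64(112)), (np.float64(-0.16), np.int64(110))]
```

View pics/crop.png

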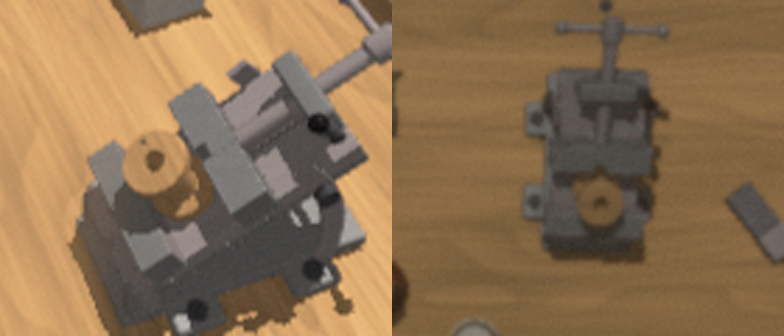

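The crop shows the vise nearly square to the world axes, with the spool leaning in the jaws and the moving jaw's ends free on both sides. Now for the exact faces.

```bash
python3 - <<'E'
from h import *
np.set_printoptions(precision=4,suppress=True)
d=np.load("vise.npz");P,C,s=d["P"],d["C"],d["s"]
n=np.array([-.5,0,.866]);a=np.array([.866,0,.5])
for k in(0,1):
    Q=P[s==k]; m=(abs(Q@n+.187)<.0045)&(Q[:,1]<-.09)
    B=np.c_[Q[m]@a,Q[m][:,1]]
    h,e=np.histogram(B[:,0],np.arange(.45,.72,.006)); print(k,[(round(x,3),int(y)) for x,y in zip(e,h) if y>5])
    for lo,hi in((.57,.625),):
        G=B[(B[:,0]>lo)&(B[:,0]<hi)].astype(np.float32); print("jaw rect",cv2.minAreaRect(G),len(G), np.percentile(G,[2,98],axis=0))
        J=Q[m][(B[:,0]>lo)&(B[:,0]<hi)]; print("normal",np.linalg.svd(J-J.mean(0))[2][2],J.mean(0))
    # flange top
    f=(abs(Q@n+.158)<.005)&(Q@a<.58)&(Q@a>.46); F=np.c_[Q[f]@a,Q[f][:,1]].astype(np.float32)
    print("flange",cv2.minEnclosingCircle(F),len(F),np.median(Q[f]@n), F.mean(0))
    t=Q[(Q[:,0]>.735)&(Q[:,2]>.185)]; t=t[abs(t[:,1]+.172)>.02]; print("tbar",t.mean(0),np.linalg.svd(t-t.mean(0))[2][0],t[:,1].min(),t[:,1].max())
E
```

```text
0 [(np.float64(0.498), 8), (np.float64(0.504), 115), (np.float64(0.51), 116), (np.float64(0.516), 116), (np.float64(0.522), 117), (np.float64(0.528), 85), (np.float64(0.582), 6), (np.float64(0.588), 102), (np.float64(0.594), 116), (np.float64(0.6), 127), (np.float64(0.606), 124), (np.float64(0.612), 124), (np.float64(0.618), 93), (np.float64(0.678), 60), (np.float64(0.684), 72), (np.float64(0.69), 76), (np.float64(0.696), 51)]
jaw rect ((0.5967932343482971, -0.1734502613544464), (0.12191212922334671, 0.05110270157456398), 88.55908966064453) 694 [[ 0.5885 -0.2329]
 [ 0.622  -0.116 ]]
normal [ 0.5098 -0.011  -0.8602] [ 0.6181 -0.1779  0.1407]
flange ((0.5611395835876465, -0.1725415289402008), 0.02863021194934845) 356 -0.15741394969313338 [ 0.5582 -0.1742]
tbar [ 0.7591 -0.1861  0.2087] [-0.0267 -0.9996 -0.0018] -0.24299544971544595 -0.1122891115189415
1 [(np.float64(0.504), 37), (np.float64(0.51), 51), (np.float64(0.516), 45), (np.float64(0.522), 38), (np.float64(0.528), 33), (np.float64(0.534), 8), (np.float64(0.588), 28), (np.float64(0.594), 49), (np.float64(0.6), 57), (np.float64(0.606), 46), (np.float64(0.612), 57), (np.float64(0.618), 53), (np.float64(0.624), 9), (np.float64(0.678), 25), (np.float64(0.684), 29), (np.float64(0.69), 32), (np.float64(0.696), 40)]
jaw rect ((0.6065714359283447, -0.17203843593597412), (0.11965715140104294, 0.03653816133737564), 89.38885498046875) 294 [[ 0.5902 -0.2289]
 [ 0.6234 -0.1145]]
normal [ 0.5141 -0.0126 -0.8576] [ 0.6199 -0.1732  0.1416]
flange ((0.561351478099823, -0.17068104445934296), 0.02809075452387333) 143 -0.15795162181462966 [ 0.5588 -0.1699]
tbar [ 0.7617 -0.1799  0.2094] [-0.0271 -0.9996 -0.0068] -0.24006514545769855 -0.11033105976292756
```

```bash
cat >> h.py <<'E'
from scipy.spatial.transform import Rotation as Ro, Slerp
yaw=np.radians(-1.3);c,s_=np.cos(yaw),np.sin(yaw);t3=np.radians(30)
AX=np.array([np.cos(t3)*c,np.cos(t3)*s_,.5]);AN=np.array([-.5*c,-.5*s_,np.cos(t3)]);AY=np.cross(AN,AX)
JAW=np.array([.6183,-.173,.1411]); RV=np.c_[AY,AX,-AN]
STAND=np.array([.5225,.334,0])
def plan(wps,op,p=None,R=None,mm=32,rad=.1):
    """wps: list of (pos,R); prints rows, rounded with error feedback"""
    s=env.observe(); p=np.array(s["position"]) if p is None else p; R=np.array(s["tool_rot"]) if R is None else R
    rows=[]
    for q,S in wps:
        p0,R0=p,R; ang=Ro.from_matrix(R0.T@S).magnitude(); L=np.linalg.norm(q-p0)*1000
        n=max(1,int(np.ceil(max(L/mm,ang/rad)+1))) if max(L/mm,ang/rad)>1.5 else max(1,int(np.ceil(max(L/mm,ang/rad))))
        w=np.ones(n); 
        if n>2: w[0]=w[-1]=.5
        sl=Slerp([0,1],Ro.from_matrix([R0,S]))
        for f in np.cumsum(w)/w.sum():
            d=np.round(R.T@(p0+(q-p0)*f-p)*1000,0 if f<.99 else 1); r=np.round(Ro.from_matrix(R.T@sl(f).as_matrix()).as_rotvec(),2 if f<.99 else 3)
            p=p+R@d/1000; R=R@Ro.from_rotvec(r).as_matrix(); rows.append(f"{op} "+" ".join(f"{x:g}" for x in np.r_[d,r]+0.))
    for i in range(0,len(rows),8): print("; ".join(rows[i:i+8]))
    return p,R
def st():
    s=env.observe(); print("t",s["time_s"],"p",np.round(s["position"],4),"f",np.round(s["ft_force"],1),"w",round(s["grip_width"],4),"gf",s["gripper_force"],"q",np.round(s["q"],1)); return s
E
python3 - <<'E'
from h import *
g=JAW+.047*AY
plan([(g+.06*AN,RV)],1)
E
```

```text
1 -12 -10 1 -0.01 -0.01 0.03; 1 -23 -20 1 -0.02 -0.01 0.05; 1 -25 -19 2 -0.01 -0.01 0.05; 1 -26 -17 1 -0.02 -0.02 0.05; 1 -26 -17 2 -0.02 -0.01 0.05; 1 -27 -14 1 -0.01 -0.02 0.05; 1 -28 -14 2 -0.02 -0.01 0.05; 1 -29 -12 2 -0.02 -0.01 0.05
1 -29 -11 2 -0.01 -0.02 0.05; 1 -29 -9 3 -0.02 -0.01 0.05; 1 -30 -8 2 -0.02 -0.01 0.06; 1 -30 -6 3 -0.01 -0.02 0.05; 1 -31 -5 4 -0.02 -0.01 0.05; 1 -30 -3 3 -0.02 -0.01 0.05; 1 -31 -2 4 -0.02 -0.02 0.05; 1 -31 0 5 -0.01 -0.01 0.05
1 -31 1 4 -0.02 -0.02 0.05; 1 -30 3 6 -0.02 -0.01 0.05; 1 -30 4 6 -0.01 -0.01 0.05; 1 -30 5 6 -0.02 -0.02 0.05; 1 -30 7 7 -0.02 -0.01 0.06; 1 -29 8 7 -0.01 -0.01 0.05; 1 -28 10 8 -0.02 -0.02 0.05; 1 -28 11 8 -0.02 -0.01 0.05
1 -27 12 9 -0.01 -0.02 0.05; 1 -26 14 10 -0.02 -0.01 0.05; 1 -12.8 7.3 4.7 -0.01 -0.006 0.026
```

Call:
{"op": "servo_tool", "data": {"deltas": "1 -12 -10 1 -0.01 -0.01 0.03; 1 -23 -20 1 -0.02 -0.01 0.05; 1 -25 -19 2 -0.01 -0.01 0.05; 1 -26 -17 1 -0.02 -0.02 0.05; 1 -26 -17 2 -0.02 -0.01 0.05; 1 -27 -14 1 -0.01 -0.02 0.05; 1 -28 -14 2 -0.02 -0.01 0.05; 1 -29 -12 2 -0.02 -0.01 0.05"}}

```text
time_s: 1.97
position: [0.2615, 0.3433, 0.2206]
tool_rot: [[-0.811, 0.567, 0.145], [0.581, 0.81, 0.077], [-0.074, 0.147, -0.986]]
ft_force: [0.6, 0.9, 0.1]
grip_width: 0.0852
gripper_force: 0.0
```

Call:
{"op": "servo_tool", "data": {"deltas": "1 -29 -11 2 -0.01 -0.02 0.05; 1 -29 -9 3 -0.02 -0.01 0.05; 1 -30 -8 2 -0.02 -0.01 0.06; 1 -30 -6 3 -0.01 -0.02 0.05; 1 -31 -5 4 -0.02 -0.01 0.05; 1 -30 -3 3 -0.02 -0.01 0.05; 1 -31 -2 4 -0.02 -0.02 0.05; 1 -31 0 5 -0.01 -0.01 0.05"}}

```text
time_s: 2.63
position: [0.4034, 0.14, 0.2084]
tool_rot: [[-0.498, 0.81, 0.311], [0.863, 0.499, 0.082], [-0.088, 0.309, -0.947]]
ft_force: [0.4, 0.4, 0.1]
grip_width: 0.0851
gripper_force: 0.0
```

Call:
{"op": "servo_tool", "data": {"deltas": "1 -31 1 4 -0.02 -0.02 0.05; 1 -30 3 6 -0.02 -0.01 0.05; 1 -30 4 6 -0.01 -0.01 0.05; 1 -30 5 6 -0.02 -0.02 0.05; 1 -30 7 7 -0.02 -0.01 0.06; 1 -29 8 7 -0.01 -0.01 0.05; 1 -28 10 8 -0.02 -0.02 0.05; 1 -28 11 8 -0.02 -0.01 0.05"}}

```text
time_s: 3.3
position: [0.5454, -0.0635, 0.1967]
tool_rot: [[-0.102, 0.88, 0.464], [0.994, 0.104, 0.022], [-0.029, 0.464, -0.885]]
ft_force: [1.3, 0.7, 0.6]
grip_width: 0.0853
gripper_force: 0.0
```

Call:
{"op": "servo_tool", "data": {"deltas": "1 -27 12 9 -0.01 -0.02 0.05; 1 -26 14 10 -0.02 -0.01 0.05; 1 -12.8 7.3 4.7 -0.01 -0.006 0.026; 1 0 0 0 0 0 0; 1 0 0 0 0 0 0"}}

```text
time_s: 3.72
position: [0.589, -0.1252, 0.1927]
tool_rot: [[0.022, 0.866, 0.499], [1.0, -0.019, -0.011], [-0.0, 0.499, -0.866]]
ft_force: [-0.2, 1.0, 1.0]
grip_width: 0.085
gripper_force: 0.0
```

```bash
python3 - <<'E'
from h import *
st(); p=env.get_image("side"); q=proj(p,[.6,-.15,.17]).astype(int); cv2.imwrite("pics/a.png",cv2.resize(p["img"][q[1]-80:q[1]+70,q[0]-100:q[0]+100],None,fx=3,fy=3)[:,:,::-1])
g=JAW+.047*AY
plan([(g+.01*AN,RV),(g-.026*AN,RV)],1)
E
```

```text
t 3.7167 p [ 0.589  -0.1252  0.1927] f [-0.2  1.   1. ] w 0.085 gf 0.0 q [-29.1  18.7  92.6  19.8  43.5 -39.3]
1 0 0 13 0 0 0; 1 -1 0 25 0 0 0; 1 0.2 0.6 12.2 -0.001 0 0.001; 1 0 0 18 0 0 0; 1 0 0 18 0 0 0
```

View pics/a.png

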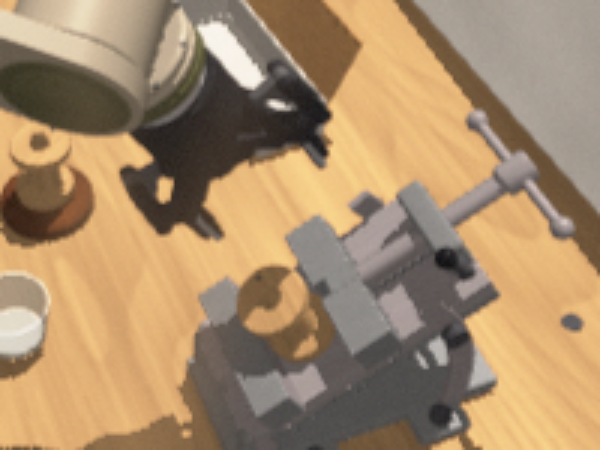

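The picture shows the open fingers straddling the line above the jaw's +y end, clear of the spool and in line. I'll go down.

Call:
{"op": "servo_tool", "data": {"deltas": "1 0 0 13 0 0 0; 1 -1 0 25 0 0 0; 1 0.2 0.6 12.2 -0.001 0 0.001; 1 0 0 18 0 0 0; 1 0 0 12 0 0 0; 1 0 0 6 0 0 0; 1 0 0 0 0 0 0"}}

```text
time_s: 4.35
position: [0.6329, -0.1265, 0.1178]
tool_rot: [[0.022, 0.866, 0.5], [1.0, -0.02, -0.011], [0.001, 0.5, -0.866]]
ft_force: [-0.6, -0.0, -0.1]
grip_width: 0.0852
gripper_force: 0.0
```

Call:
{"op": "servo_tool", "data": {"deltas": "0 0 0 0 0 0 0; 0 0 0 0 0 0 0; 0 0 0 0 0 0 0; 0 0 0 0 0 0 0; 0 0 0 0 0 0 0; 0 0 0 0 0 0 0", "newtons": 40}}

```text
time_s: 4.85
position: [0.6328, -0.1272, 0.1195]
tool_rot: [[0.023, 0.865, 0.501], [1.0, -0.02, -0.012], [-0.0, 0.502, -0.865]]
ft_force: [-6.3, 0.2, 6.5]
grip_width: 0.0336
gripper_force: 40.6
```

Call:
{"op": "servo_tool", "data": {"deltas": "0 0 2 -1 0 0 0; 0 0 5 -1 0 0 0; 0 0 6 0 0 0 0; 0 0 7 0 0 0 0; 0 0 7 0 0 0 0; 0 0 7 0 0 0 0; 0 0 6 0 0 0 0; 0 0 4 0 0 0 0"}}

```text
time_s: 5.52
position: [0.6679, -0.1281, 0.1398]
tool_rot: [[0.023, 0.869, 0.495], [1.0, -0.021, -0.011], [0.001, 0.495, -0.869]]
ft_force: [-12.2, -4.8, -8.2]
grip_width: 0.0331
gripper_force: 43.0
```

Call:
{"op": "servo_tool", "data": {"deltas": "0 0 1 0 0 0 0; 0 0 0 0 0 0 0; 0 0 0 0 0 0 0"}}

```text
time_s: 5.77
position: [0.669, -0.1282, 0.1404]
tool_rot: [[0.023, 0.868, 0.496], [1.0, -0.021, -0.011], [0.001, 0.496, -0.868]]
ft_force: [-5.7, -3.5, -9.6]
grip_width: 0.0333
gripper_force: 42.6
```

```bash
python3 - <<'E'
from h import *
np.set_printoptions(precision=4,suppress=True)
s=st(); d=s["position"]-np.array([.6328,-.1272,.1195]); print("moved along slope",d@AX,"normal",d@AN)
p=env.get_image("side"); q=proj(p,[.6,-.15,.17]).astype(int); cv2.imwrite("pics/b.png",cv2.resize(p["img"][q[1]-80:q[1]+70,q[0]-100:q[0]+100],None,fx=3,fy=3)[:,:,::-1])
E
```

```text
t 5.7667 p [ 0.669  -0.1282  0.1404] f [-5.7 -3.5 -9.6] w 0.0333 gf 42.61489391326904 q [-25.2  29.3  84.3  18.2  40.4 -35.1]
moved along slope 0.0418356778979166 normal 3.646457956751545e-05
```

View pics/b.png

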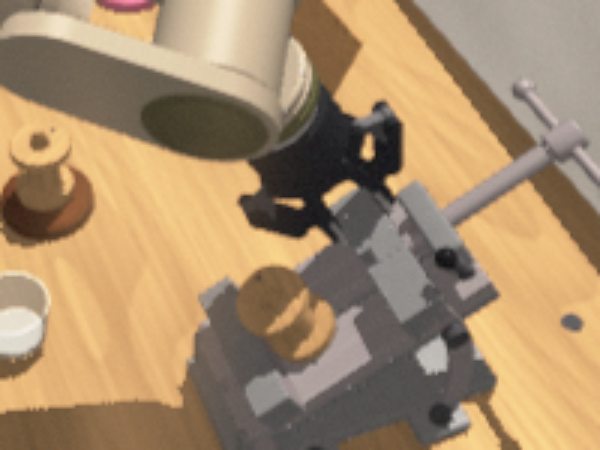

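The jaw has moved about 42 mm and the spool is still standing against the fixed jaw. I'll open the fingers part way, since the end block is close, and retreat.

Call:
{"op": "servo_tool", "data": {"deltas": "0.5 0 0 0 0 0 0; 0.5 0 0 0 0 0 0; 0.5 0 0 0 0 0 0; 0.5 0 0 0 0 0 0; 0.5 0 0 -8 0 0 0; 0.5 0 0 -20 0 0 0; 0.5 0 0 -30 0 0 0; 1 0 0 -30 0 0 0"}}

```text
time_s: 6.48
position: [0.6261, -0.1268, 0.2202]
tool_rot: [[0.023, 0.865, 0.5], [1.0, -0.02, -0.011], [0.0, 0.501, -0.866]]
ft_force: [-0.1, 0.2, -0.1]
grip_width: 0.0534
gripper_force: 0.0
```

```bash
python3 - <<'E'
from h import *
np.set_printoptions(precision=4,suppress=True)
st()
for c in("side","top"):
    p=env.get_image(c); Q,u,v=cloud(p); Q=Q[(abs(Q[:,0]-.58)<.08)&(abs(Q[:,1]+.17)<.09)]
    f=(abs(Q@AN-(np.array([.561*.866+.079,-.1715,.2805-.158*.866])@AN))<.005); f&=(abs(Q[:,0]-.565)<.045)&(abs(Q[:,1]+.1715)<.04)
    if f.sum()<20: print(c,f.sum()); continue
    n=np.array([-.5,0,.866]);a=np.array([.866,0,.5])
    F=np.c_[Q[f]@a,Q[f][:,1]].astype(np.float32); print(c,cv2.minEnclosingCircle(F),len(F),np.median(Q[f]@n))
    J=Q[(Q[:,1]<-.18)]; m=abs(J@n+.187)<.004; h,e=np.histogram(J[m]@a,np.arange(.5,.7,.006)); print([(round(float(x),3),int(y)) for x,y in zip(e,h) if y>5])
T=np.array([.5763,-.1715,.1238])
pp,R=plan([(T+.05*AN,RV),(T,RV)],1,mm=25)
E
```

```text
t 6.4833 p [ 0.6261 -0.1268  0.2202] f [-0.1  0.2 -0.1] w 0.0534 gf 0.0 q [-27.2  20.3  84.7  16.9  48.7 -34.2]
side ((0.5592114925384521, -0.17327141761779785), 0.02920071966946125) 404 -0.1573047359348455
[(0.5, 26), (0.506, 55), (0.512, 58), (0.518, 55), (0.524, 59), (0.53, 29), (0.626, 24), (0.632, 62), (0.638, 63), (0.644, 65), (0.65, 42)]
top 0
1 -5 -9 1 0 0 0; 1 -9 -19 3 0 0 0; 1 -9 -19 2 0 0 0; 1 -9 -19 2 0.01 0 0; 1 -9 -18 3 0 0 0; 1 -4.1 -9.5 1.3 -0.001 0.004 0.001; 1 0 0 8 0 0 0; 1 0 0 17 0 0 0
1 0 0 17 0 0 0; 1 0 0 8 0 0 0
```

Call:
{"op": "servo_tool", "data": {"deltas": "1 -5 -9 1 0 0 0; 1 -9 -19 3 0 0 0; 1 -9 -19 2 0 0 0; 1 -9 -19 2 0 0 0; 1 -9 -18 3 0 0 0; 1 -4.5 -10.5 1.3 0 0 0.001; 1 0 0 8 0 0 0; 1 0 0 15 0 0 0"}}

```text
time_s: 7.25
position: [0.5621, -0.1717, 0.142]
tool_rot: [[0.026, 0.864, 0.503], [1.0, -0.022, -0.014], [-0.001, 0.503, -0.864]]
ft_force: [-0.1, -0.9, 0.7]
grip_width: 0.0851
gripper_force: 0.0
```

Call:
{"op": "servo_tool", "data": {"deltas": "1 0 0 15 0 0 0; 1 0 0 8 0 0 0; 1 0 0 4 0 0 0; 1 0 0 0 0 0 0"}}

```text
time_s: 7.58
position: [0.5757, -0.171, 0.1173]
tool_rot: [[0.023, 0.865, 0.5], [1.0, -0.021, -0.011], [0.001, 0.501, -0.866]]
ft_force: [-0.3, 0.6, -0.2]
grip_width: 0.0855
gripper_force: 0.0
```

```bash
python3 - <<'E'
from h import *
s=st(); T=np.array([.5763,-.1715,.1238])-.001*AX; d=T-s["position"]; print("to go tool mm",s["tool_rot"].T@d*1000 if hasattr(s["tool_rot"],"T") else np.array(s["tool_rot"]).T@d*1000)
p=env.get_image("side"); q=proj(p,[.6,-.15,.17]).astype(int); cv2.imwrite("pics/c.png",cv2.resize(p["img"][q[1]-80:q[1]+70,q[0]-100:q[0]+100],None,fx=3,fy=3)[:,:,::-1])
E
```

```text
t 7.5833 p [ 0.5757 -0.171   0.1173] f [-0.3  0.6 -0.2] w 0.0855 gf 0.0 q [-34.9  24.8  98.3  29.1  34.8 -54.4]
to go tool mm [-0.51863142  2.76239226 -5.33108307]
```

View pics/c.png

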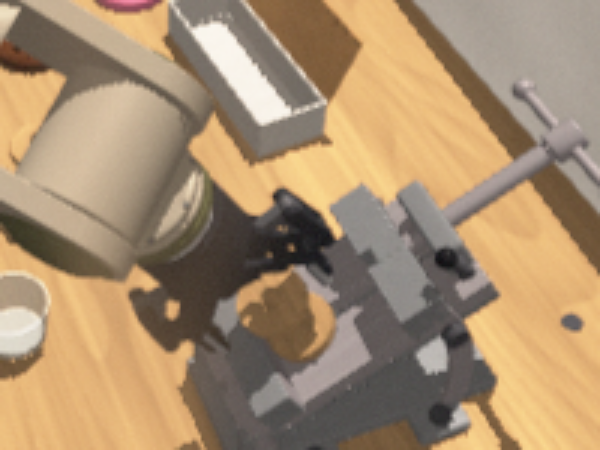

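The fingers straddle the spool, about 5 mm too deep and 3 mm too far down the slope. I'll correct that and close.

Call:
{"op": "servo_tool", "data": {"deltas": "1 -0.5 2.8 -5 0 0 0; 1 0 0 0 0 0 0; 0 0 0 0 0 0 0; 0 0 0 0 0 0 0; 0 0 0 0 0 0 0; 0 0 0 0 0 0 0; 0 0 0 0 0 0 0", "newtons": 30}}

```text
time_s: 8.22
position: [0.5763, -0.1726, 0.1255]
tool_rot: [[0.025, 0.863, 0.505], [1.0, -0.021, -0.014], [-0.002, 0.505, -0.863]]
ft_force: [0.9, 0.7, 7.6]
grip_width: 0.0538
gripper_force: 32.4
```

Call:
{"op": "servo_tool", "data": {"deltas": "0 0 0 -5 0 0 0; 0 0 0 -10 0 0 0; 0 0 0 -15 0 0 0; 0 0 0 -20 0 0 0; 0 0 0 -20 0 0 0; 0 0 0 -20 0 0 0; 0 0 0 -10 0 0 0; 0 0 0 0 0 0 0"}}

```text
time_s: 8.88
position: [0.5249, -0.171, 0.212]
tool_rot: [[0.025, 0.864, 0.503], [1.0, -0.021, -0.014], [-0.002, 0.503, -0.864]]
ft_force: [0.6, 0.5, -0.6]
grip_width: 0.0535
gripper_force: 34.7
```

```bash
python3 - <<'E'
from h import *
s=st()
p=env.get_image("side"); q=proj(p,[.56,-.15,.2]).astype(int); cv2.imwrite("pics/d.png",cv2.resize(p["img"][q[1]-80:q[1]+70,q[0]-100:q[0]+100],None,fx=3,fy=3)[:,:,::-1])
E
```

```text
t 8.8833 p [ 0.5249 -0.171   0.212 ] f [ 0.6  0.5 -0.6] w 0.0535 gf 34.72436565236421 q [-38.8  12.9  97.5  24.5  47.4 -50.6]
```

View pics/d.png

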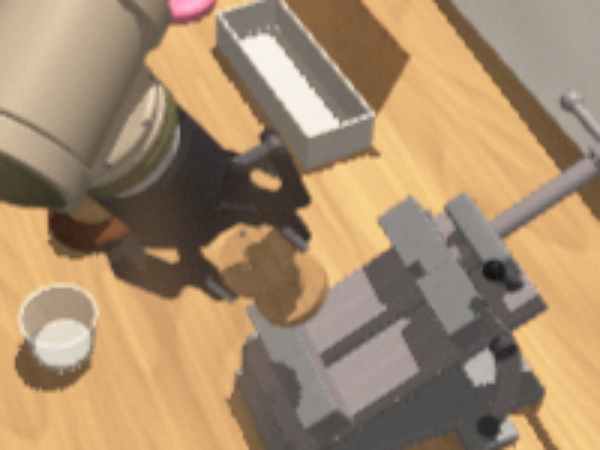

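The spool is lifted out and aligned with the fingers, and the jaw stays open. I'll carry it to a point above the bare stand, turning it upright on the way.

```bash
python3 - <<'E'
from h import *
h=np.array([c,s_,0]);RU=np.c_[np.cross(h,[0,0,-1]),h,[0,0,-1]]
S=env.observe(); Rm=Slerp([0,1],Ro.from_matrix([np.array(S["tool_rot"]),RU]))(.5).as_matrix()
plan([(np.array([.522,.08,.26]),Rm),(np.r_[STAND[:2],.205],RU)],0,mm=30)
E
```

```text
0 14 1 -3 0.01 0 0; 0 28 2 -5 0.03 0 0; 0 28 1 -5 0.03 0 0; 0 27 2 -6 0.03 0 0; 0 28 1 -5 0.03 0 0; 0 28 1 -6 0.03 0 0; 0 28 1 -5 0.03 0 0; 0 28 1 -6 0.03 0 0
0 28 1 -5 0.03 0 0; 0 13.6 0.3 -2.9 0.013 0 -0.001; 0 14 -1 3 0.01 0 0; 0 28 -2 6 0.03 0 0; 0 29 -2 5 0.03 0 0; 0 28 -2 6 0.03 0 0; 0 28 -2 6 0.03 0 0; 0 28 -1 6 0.03 0 0
0 28 -1 6 0.03 0 0; 0 29 -1 6 0.03 0 0; 0 28 -1 6 0.03 0 0; 0 14 -0.4 3.2 0.013 0.001 -0.001
```

Call:
{"op": "servo_tool", "data": {"deltas": "0 14 1 -3 0.01 0 0; 0 28 2 -5 0.03 0 0; 0 28 1 -5 0.03 0 0; 0 27 2 -6 0.03 0 0; 0 28 1 -5 0.03 0 0; 0 28 1 -6 0.03 0 0; 0 28 1 -5 0.03 0 0; 0 28 1 -6 0.03 0 0"}}

```text
time_s: 9.6
position: [0.5219, 0.0401, 0.2505]
tool_rot: [[0.024, 0.955, 0.297], [1.0, -0.023, -0.007], [0.001, 0.297, -0.955]]
ft_force: [0.1, -0.7, -0.7]
grip_width: 0.0539
gripper_force: 34.7
```

Call:
{"op": "servo_tool", "data": {"deltas": "0 28 1 -5 0.03 0 0; 0 13.6 0.3 -2.9 0.013 0 -0.001; 0 14 -1 3 0.01 0 0; 0 28 -2 6 0.03 0 0; 0 29 -2 5 0.03 0 0; 0 28 -2 6 0.03 0 0; 0 28 -2 6 0.03 0 0; 0 28 -1 6 0.03 0 0"}}

```text
time_s: 10.27
position: [0.5219, 0.237, 0.2243]
tool_rot: [[0.022, 0.995, 0.098], [1.0, -0.022, -0.003], [-0.0, 0.098, -0.995]]
ft_force: [0.7, -0.5, 0.2]
grip_width: 0.0542
gripper_force: 34.7
```

Call:
{"op": "servo_tool", "data": {"deltas": "0 28 -1 6 0.03 0 0; 0 29 -1 6 0.03 0 0; 0 28 -1 6 0.03 0 0; 0 14 -0.4 3.2 0.013 0.001 -0.001; 0 0 0 0 0 0 0; 0 0 0 0 0 0 0"}}

```text
time_s: 10.77
position: [0.5222, 0.3346, 0.203]
tool_rot: [[0.021, 1.0, -0.003], [1.0, -0.021, 0.0], [-0.0, -0.003, -1.0]]
ft_force: [-0.1, -0.6, -0.8]
grip_width: 0.0537
gripper_force: 34.7
```

```bash
python3 - <<'E'
from h import *
np.set_printoptions(precision=4,suppress=True)
s=st(); print(np.array(s["tool_rot"]))
p=env.get_image("side"); q=proj(p,[.522,.334,.12]).astype(int); cv2.imwrite("pics/e.png",cv2.resize(p["img"][q[1]-60:q[1]+50,q[0]-60:q[0]+80],None,fx=5,fy=5)[:,:,::-1]); print("crop origin",q-60)
for n in("spool","bare_stand","bare_stand_tip"):
    for r in env.spot_point(n,p)[:3]: print(n,np.round(r["uv"],1),round(r["conf"],2),at_depth(p,r["uv"]))
print("pred spool base",proj(p,s["position"]-np.array([0,0,.04])),"tip pred",proj(p,[*STAND[:2],.102]),"base",proj(p,STAND))
t=env.get_image("top")
for n in("spool","bare_stand","bare_stand_tip"):
    for r in env.spot_point(n,t)[:2]: print("top",n,np.round(r["uv"],1),round(r["conf"],2),at_depth(t,r["uv"]))
Q,u,v=cloud(p); m=(np.hypot(Q[:,0]-s["position"][0],Q[:,1]-s["position"][1])<.04); C=p["img"][v,u].astype(int)
w=m&(Q[:,2]>.12)&(Q[:,2]<.26)&(C[:,0]>C[:,2]+35)
print("spool pts",w.sum(),Q[w].min(0),Q[w].max(0))
for z in np.arange(.15,.25,.008):
    k=w&(abs(Q[:,2]-z)<.004)
    if k.sum()>4: print(round(z,3),k.sum(),"x",Q[k][:,0].min(),Q[k][:,0].max(),"ymin",Q[k][:,1].min())
np.savez("sp.npz",Q=Q[m],C=C[m])
E
```

```text
t 10.7667 p [0.5222 0.3346 0.203 ] f [-0.1 -0.6 -0.8] w 0.0537 gf 34.675055634143064 q [21.7 30.1 65.   0.1 85.  22.9]
[[ 0.0207  0.9998 -0.0033]
 [ 0.9998 -0.0207  0.    ]
 [-0.     -0.0033 -1.    ]]
crop origin [171  86]
spool [229.9 140.2] 0.93 [0.5147 0.3062 0.1657]
bare_stand [193.8 185.6] 0.95 [0.3831 0.3211 0.0176]
bare_stand [233.6 176. ] 0.88 [0.5137 0.317  0.0172]
bare_stand [265.8 155. ] 0.77 [0.6473 0.3763 0.0198]
bare_stand_tip [209.1 124.6] 0.96 [0.4941 0.5118 0.0998]
bare_stand_tip [230.5 148.2] 0.86 [ 0.5526  0.4905 -0.0026]
bare_stand_tip [267.6 131.1] 0.67 [ 0.7131  0.538  -0.0025]
pred spool base [229.6979 135.2298] tip pred [231.9623 151.5006] base [235.1665 176.1297]
top spool [192.3 218.8] 0.37 [0.4982 0.2591 0.4701]
top bare_stand [186.  187.9] 0.8 [0.6481 0.3911 0.0182]
top bare_stand [197.5 258.8] 0.52 [0.3985 0.2343 0.5083]
top bare_stand_tip [178.1 182.6] 0.82 [0.6678 0.4216 0.016 ]
top bare_stand_tip [195.3 221.1] 0.5 [0.4949 0.2586 0.4376]
spool pts 447 [0.4846 0.3035 0.1589] [0.5617 0.3626 0.259 ]
0.158 6 x 0.4965123359247718 0.534486218931365 ymin 0.3080159558534754
0.166 41 x 0.4935975889371226 0.5436942513011632 ymin 0.30347903627452444
0.174 100 x 0.49416806691956694 0.5476807914441475 ymin 0.30451923940274617
0.182 23 x 0.5056065663601472 0.5354879188074675 ymin 0.31559896356665607
0.19 25 x 0.5064452015145581 0.5323329235030936 ymin 0.3159513847251554
0.198 24 x 0.5062342912467558 0.5332994695541793 ymin 0.3171184453657605
0.206 9 x 0.4879695677694503 0.5521609209256166 ymin 0.3171839125732505
0.214 33 x 0.4845605845345823 0.5609641981449065 ymin 0.30648072127789494
0.222 168 x 0.49592941489873843 0.5617083332480761 ymin 0.3049585670771233
0.23 13 x 0.49861749834007685 0.5490646425378435 ymin 0.3088908763195377
```

View pics/e.png

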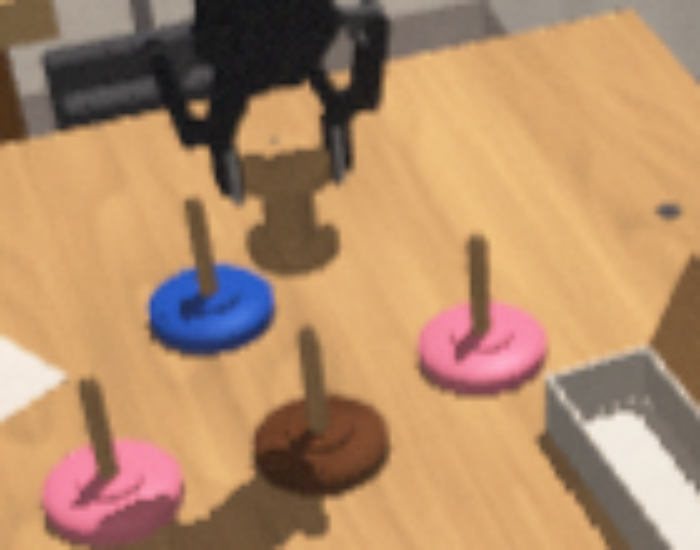

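The spool hangs upright in the hand with its base at about z=0.16, behind and above the brown bare stand. The spindle tip is at crop (307,330). I'll fit both axes from the same camera.

```bash
cat > fit.py <<'E'
from h import *
from scipy.optimize import least_squares
np.set_printoptions(precision=4,suppress=True)
def fit(Q,r,x0): 
    f=least_squares(lambda a:np.hypot(Q[:,0]-a[0],Q[:,1]-a[1])-r,x0,loss="soft_l1",f_scale=.001); return f.x,len(Q),np.sqrt(np.mean(f.fun**2))
E
python3 - <<'E'
from fit import *
s=st(); P=s["position"]
for i in range(2):
    p=env.get_image("side"); Q,u,v=cloud(p); C=p["img"][v,u].astype(int)
    b=np.hypot(Q[:,0]-.522,Q[:,1]-.333)
    k=(b<.018)&(Q[:,2]>.035)&(Q[:,2]<.09); print("spindle",fit(Q[k],.007,[.522,.333]))
    for lo,hi in((.03,.06),(.06,.092)):
        k=(b<.018)&(Q[:,2]>lo)&(Q[:,2]<hi); print("  ",lo,fit(Q[k],.007,[.522,.333]))
    k=(b<.06)&(Q[:,2]>.004)&(Q[:,2]<.016); print("disc side",fit(Q[k],.045,[.522,.333]))
    k=(b<.025)&(Q[:,2]>.182)&(Q[:,2]<.202); print("barrel",fit(Q[k],.016,[.522,.333]))
    k=(b<.035)&(Q[:,2]>.163)&(Q[:,2]<.172); print("flange",fit(Q[k],.028,[.522,.333]))
    k=(b<.024)&(Q[:,2]>.15)&(Q[:,2]<.235); print("z range",np.sort(Q[k][:,2])[[0,3,-4,-1]])
E
```

```text
t 11.1667 p [0.5225 0.3337 0.2054] f [ 0.3 -0.  -0.6] w 0.0539 gf 34.67523165978491 q [21.6 29.9 65.   0.1 85.1 22.9]
spindle (array([0.5234, 0.3357]), 58, np.float64(0.0016062658123948293))
   0.03 (array([0.5234, 0.3358]), 30, np.float64(0.0015200418163627875))
   0.06 (array([0.5231, 0.3354]), 33, np.float64(0.0016572158433881266))
disc side (array([0.5244, 0.3388]), 210, np.float64(0.009044848204286447))
barrel (array([0.5224, 0.3336]), 65, np.float64(0.001707510534717503))
flange (array([0.5218, 0.3341]), 38, np.float64(0.0014190823359384848))
z range [0.1722 0.173  0.2289 0.2297]
spindle (array([0.5232, 0.3354]), 58, np.float64(0.0016540090475826975))
   0.03 (array([0.5232, 0.3355]), 30, np.float64(0.0014387554740831708))
   0.06 (array([0.5228, 0.3351]), 35, np.float64(0.0018058190971133724))
disc side (array([0.5257, 0.3392]), 212, np.float64(0.009655936510962524))
barrel (array([0.5219, 0.3336]), 58, np.float64(0.0013739633490310965))
flange (array([0.5218, 0.3347]), 47, np.float64(0.002534696396486768))
z range [0.1697 0.1719 0.229  0.2294]
```

Call:
{"op": "servo_tool", "data": {"deltas": "0 1.7 1 8 0 0 0; 0 0 0 15 0 0 0; 0 0 0 15 0 0 0; 0 0 0 10 0 0 0; 0 0 0 4 0 0 0; 0 0 0 0 0 0 0; 0 0 0 0 0 0 0"}}

```text
time_s: 11.85
position: [0.5236, 0.336, 0.1534]
tool_rot: [[0.022, 1.0, -0.0], [1.0, -0.022, 0.001], [0.001, -0.0, -1.0]]
ft_force: [0.9, 1.0, -1.3]
grip_width: 0.054
gripper_force: 34.7
```

```bash
python3 - <<'E'
from fit import *
s=st()
for i in range(2):
    p=env.get_image("side"); Q,u,v=cloud(p)
    b=np.hypot(Q[:,0]-.522,Q[:,1]-.333)
    k=(b<.018)&(Q[:,2]>.035)&(Q[:,2]<.09); print("spindle",fit(Q[k],.007,[.522,.333]))
    k=(b<.025)&(Q[:,2]>.130)&(Q[:,2]<.150); print("barrel",fit(Q[k],.016,[.522,.333]))
    k=(b<.035)&(Q[:,2]>.112)&(Q[:,2]<.121); print("flange",fit(Q[k],.028,[.522,.333]))
print(env.observe()["position"])
E
```

```text
t 11.85 p [0.5236 0.336  0.1534] f [ 0.9  1.  -1.3] w 0.054 gf 34.68763240700355 q [21.8 32.5 69.3  0.1 78.2 23. ]
spindle (array([0.523 , 0.3356]), 57, np.float64(0.0017786088476356714))
barrel (array([0.5228, 0.3361]), 55, np.float64(0.0014709658639206343))
flange (array([0.5224, 0.3362]), 43, np.float64(0.0021427212921332852))
spindle (array([0.5234, 0.3355]), 58, np.float64(0.0015862653104693524))
barrel (array([0.5237, 0.3365]), 54, np.float64(0.0012885256093855776))
flange (array([0.523 , 0.3364]), 47, np.float64(0.003966405596540971))
[0.5237 0.336  0.1539]
```

Call:
{"op": "servo_tool", "data": {"deltas": "0 -0.6 0 3 0 0 0; 0 0 0 4 0 0 0; 0 0 0 4 0 0 0; 0 0 0 4 0 0 0; 0 0 0 4 0 0 0; 0 0 0 4 0 0 0; 0 0 0 3 0 0 0; 0 0 0 0 0 0 0"}}

```text
time_s: 12.62
position: [0.5231, 0.3352, 0.1262]
tool_rot: [[0.022, 1.0, -0.002], [1.0, -0.022, 0.001], [0.001, -0.002, -1.0]]
ft_force: [0.4, -0.3, -0.4]
grip_width: 0.0543
gripper_force: 34.7
```

Call:
{"op": "servo_tool", "data": {"deltas": "0 0 0 5 0 0 0; 0 0 0 8 0 0 0; 0 0 0 8 0 0 0; 0 0 0 8 0 0 0; 0 0 0 8 0 0 0; 0 0 0 8 0 0 0; 0 0 0 8 0 0 0; 0 0 0 3 0 0 0"}}

```text
time_s: 13.28
position: [0.5228, 0.3351, 0.0694]
tool_rot: [[0.022, 1.0, -0.003], [1.0, -0.022, 0.0], [0.0, -0.003, -1.0]]
ft_force: [-0.5, 0.1, -1.5]
grip_width: 0.0538
gripper_force: 34.7
```

Call:
{"op": "servo_tool", "data": {"deltas": "0 0 0 1.5 0 0 0; 0 0 0 1.5 0 0 0; 0 0 0 1.5 0 0 0; 0 0 0 0.5 0 0 0; 0 0 0 0 0 0 0"}}

```text
time_s: 13.7
position: [0.5234, 0.3354, 0.0662]
tool_rot: [[0.022, 1.0, -0.001], [1.0, -0.022, 0.001], [0.001, -0.001, -1.0]]
ft_force: [0.9, -0.2, -0.9]
grip_width: 0.0542
gripper_force: 34.7
```

```bash
python3 - <<'E'
from fit import *
s=st()
p=env.get_image("side"); Q,u,v=cloud(p); b=np.hypot(Q[:,0]-.523,Q[:,1]-.335)
k=(b<.022)&(Q[:,2]>.04)&(Q[:,2]<.105); h,e=np.histogram(Q[k][:,2],np.arange(.03,.11,.004)); print([(round(float(x),3),int(y)) for x,y in zip(e,h)])
k=(b<.025)&(Q[:,2]>.042)&(Q[:,2]<.060); print("barrel",fit(Q[k],.016,[.522,.333]))
E
```

```text
t 13.7 p [0.5234 0.3354 0.0662] f [ 0.9 -0.2 -0.9] w 0.0542 gf 34.68886495058541 q [21.7 37.6 75.4  0.1 67.  23. ]
[(0.03, 0), (0.034, 0), (0.038, 5), (0.042, 8), (0.046, 12), (0.05, 7), (0.054, 10), (0.058, 9), (0.062, 9), (0.066, 0), (0.07, 0), (0.074, 0), (0.078, 1), (0.082, 11), (0.086, 66), (0.09, 7), (0.094, 5), (0.098, 6), (0.102, 0)]
barrel (array([0.5229, 0.3354]), 40, np.float64(0.0015282319845558658))
```

Call:
{"op": "servo_tool", "data": {"deltas": "0 0 0 1 0 0 0; 0 0 0 1 0 0 0; 0 0 0 1 0 0 0; 0 0 0 0 0 0 0; 0 0 0 0 0 0 0"}}

```text
time_s: 14.17
position: [0.5233, 0.3354, 0.063]
tool_rot: [[0.022, 1.0, -0.001], [1.0, -0.022, 0.001], [0.001, -0.001, -1.0]]
ft_force: [-0.4, -0.4, -1.5]
grip_width: 0.054
gripper_force: 34.8
```

Call:
{"op": "servo_tool", "data": {"deltas": "0 0 0 0.7 0 0 0; 0 0 0 0.7 0 0 0; 0 0 0 0 0 0 0; 0 0 0 0 0 0 0"}}

```text
time_s: 14.5
position: [0.5233, 0.3355, 0.0627]
tool_rot: [[0.022, 1.0, -0.0], [1.0, -0.022, 0.001], [0.001, -0.0, -1.0]]
ft_force: [-2.0, -1.2, 6.2]
grip_width: 0.054
gripper_force: 35.5
```

Contact force is 6 N, so the spool is seated. I'll release and rise.

Call:
{"op": "servo_tool", "data": {"deltas": "1 0 0 0 0 0 0; 1 0 0 0 0 0 0; 1 0 0 0 0 0 0; 1 0 0 0 0 0 0; 1 0 0 0 0 0 0; 1 0 0 0 0 0 0"}}

```text
time_s: 15.0
position: [0.5233, 0.3354, 0.0615]
tool_rot: [[0.022, 1.0, -0.001], [1.0, -0.022, 0.001], [0.001, -0.001, -1.0]]
ft_force: [-0.5, -0.5, -0.5]
grip_width: 0.086
gripper_force: 0.0
```

Call:
{"op": "servo_tool", "data": {"deltas": "1 0 0 -8 0 0 0; 1 0 0 -20 0 0 0; 1 0 0 -30 0 0 0; 1 0 0 -30 0 0 0; 1 0 0 -30 0 0 0; 1 0 0 -20 0 0 0; 1 0 0 0 0 0 0; 1 0 0 0 0 0 0"}}

```text
time_s: 15.67
position: [0.5236, 0.3353, 0.201]
tool_rot: [[0.022, 1.0, 0.001], [1.0, -0.022, 0.002], [0.002, 0.001, -1.0]]
ft_force: [0.7, -0.3, -1.5]
grip_width: 0.0853
gripper_force: 0.0
```

```bash
python3 - <<'E'
from fit import *
s=st()
p=env.get_image("side"); Q,u,v=cloud(p); b=np.hypot(Q[:,0]-.523,Q[:,1]-.335)
k=(b<.022)&(Q[:,2]>.03)&(Q[:,2]<.105); h,e=np.histogram(Q[k][:,2],np.arange(.03,.11,.004)); print([(round(float(x),3),int(y)) for x,y in zip(e,h)])
k=(b<.025)&(Q[:,2]>.04)&(Q[:,2]<.068); print("barrel",fit(Q[k],.016,[.522,.333]))
k=(b<.026)&(Q[:,2]>.078)&(Q[:,2]<.094); F=Q[k]; print("top median z",np.median(F[:,2]),"normal",np.linalg.svd(F-F.mean(0))[2][2])
n=np.array([-.5,0,.866]);a=np.array([.866,0,.5]); J=Q[(abs(Q[:,1]+.17)<.06)&(Q[:,0]>.45)&(Q[:,0]<.7)]; m=abs(J@n+.187)<.004; h,e=np.histogram(J[m]@a,np.arange(.5,.7,.006)); print([(round(float(x),3),int(y)) for x,y in zip(e,h) if y>8])
q=proj(p,[.55,.2,.08]).astype(int); cv2.imwrite("pics/f.png",cv2.resize(p["img"][80:330,140:450],None,fx=2.4,fy=2.4)[:,:,::-1])
E
```

```text
t 15.6667 p [0.5236 0.3353 0.201 ] f [ 0.7 -0.3 -1.5] w 0.0853 gf 0.0 q [21.7 30.2 65.2  0.1 84.5 23. ]
[(0.03, 30), (0.034, 10), (0.038, 10), (0.042, 10), (0.046, 7), (0.05, 10), (0.054, 14), (0.058, 6), (0.062, 0), (0.066, 0), (0.07, 0), (0.074, 0), (0.078, 8), (0.082, 60), (0.086, 12), (0.09, 5), (0.094, 5), (0.098, 4), (0.102, 1)]
barrel (array([0.5227, 0.3354]), 54, np.float64(0.0019518308859221053))
top median z 0.0838036248993233 normal [-0.0119 -0.0013 -0.9999]
[(0.5, 43), (0.506, 108), (0.512, 117), (0.518, 114), (0.524, 116), (0.53, 79), (0.626, 30), (0.632, 103), (0.638, 113), (0.644, 117), (0.65, 117), (0.656, 118), (0.662, 49), (0.674, 19), (0.68, 63), (0.686, 73), (0.692, 75)]
```

View pics/f.png

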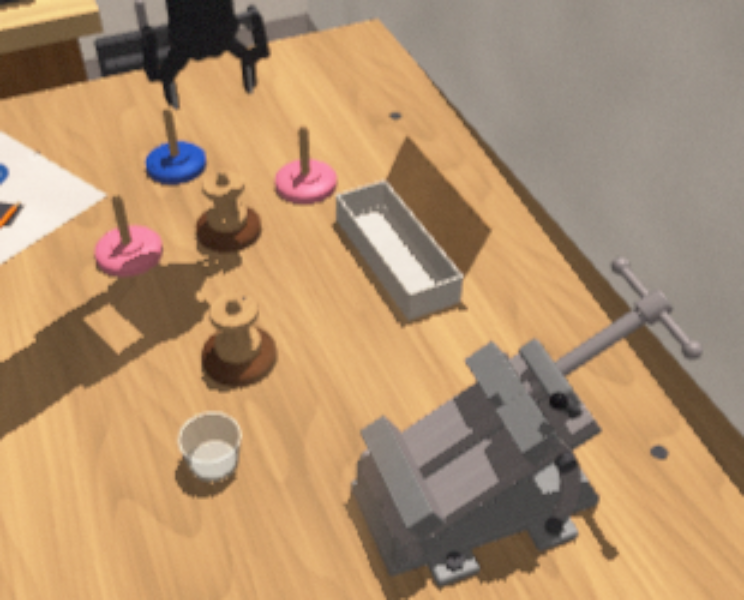

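The drilled spool sits level on the brown stand at crop (225,205), with the gripper clear above it. The jaw is about 40 mm open and everything else is where it was, so I'll hand in.

```bash
python3 -c "
from rig import env
print(env.close_job())"
```

```text
the job is handed in; nothing more can be done
None
```

The job is handed in (the hand-in call gave no verdict): by my last camera check the drilled spool sits flat and upright on the bare stand, released with the gripper clear above it, the vise jaw is about 40 mm open, and the finished spool, cup and card box look undisturbed; the brush was outside that last view, but the arm never went near it.

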